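# Fit the tube head onto the bench mixer and switch it on

### The arm

A 6-joint arm with a two-finger parallel gripper is mounted at the origin on the work surface. World frame = base frame: x ahead of the robot, y to its left, z up, the work surface at z = 0. Lengths are in m, angles in degrees, forces in N, time in s.
With the tool pointing down it reaches from about 0.4 to 0.825 m from the base axis. Payload 7 kg.
Tool frame: the origin (TCP) lies at the very end of the fingers, on their centre line; the grasp point (between the pads) lies 19 mm behind it; z points along the fingers, y is the direction in which the jaws open and shut (so a half turn about z gives the same grasp; the last joint's range is limited). The gripper opens to 88 mm and grips with 3 to 60 N. Pads are 19 mm wide; open, the fingers measure 130 mm over their backs; the gripper's body (78 mm by 193 mm) begins 47 mm behind the grasp point.
Start: joints at [-53.566, 20.546, 0.682, 0, -70.136, -16.507], TCP at [0.23, -0.635, 0.227] pointing down, gripper open.
Joint ranges: [-176.03, 176.03], [-82.01, 121.73], [-58.28, 71.71], [-173.87, 95.51], [-174.79, -0.11], [-173.66, 173.66]. Speed limits (degrees/s): [136.94, 136.94, 172.46, 180, 180, 180].

### API

Orientations are given as [roll, pitch, yaw] about the fixed x, y, z axes, in that order (R = Rz(yaw) Ry(pitch) Rx(roll)).
In Python, from plant import telemetry, snapshot, calibration, workorder gives the robot as it stands. The module is installed in compiled form; this text tells all that it offers.
- The arm moves only by the tool step_arm, never from a script. Its argument "plan" is text: rows parted by semicolons, each of 7 numbers parted by spaces: the finger opening in cm, from 0 to 8.76, then the shift along the tool's x, y, z in cm, then the turn, a rotation vector about the tool's x, y, z in degrees. A call has 1 to 12 rows; each row shifts and turns the commanded pose from where the row before left it, along the tool's axes as they then stand; what a row does not reach is not made up. A row lasts 1/12 s, in which the tool goes at most 41.7 mm and 7.16 degrees, less where a joint would pass 70% of its speed; a pose out of reach is approached as far as the arm can. A call with a gripper value outside its range is refused whole. The fingers move at their own pace and stop on an object; the grip force is fixed at half the most. Time passes only in rows, so rows that do not move let the fingers close. It gives the time, the measured TCP pose, the force and the opening at its end, in the units of the state.
- telemetry.get_obs(): the state, without advancing time (a new reading comes with each control period).
- snapshot(name): name is "scene" or "top" or "wrist"; returns the picture (420x560x3 uint8, blue, green, red); there is no depth.
- calibration(name): a dict with "K" (3x3 intrinsics, pixels), "camera_from_world" (4x4, takes a point from world to camera coordinates). Camera axes: x right, y up, looking along -z (the intrinsics and any distortion apply to the point x, -y, -z); pixel columns grow to the right and rows downward; lengths in m; the calibration is good to about 2 mm. A picture is of the moment at which its call begins: read the wrist's pose just before it. calibration takes no time and is no camera call; for the wrist camera it gives the pose at the moment of the call.
- workorder.close_job(): hands the job in, once; it reports no verdict.
The state is a dict: "clock": time; "joint_pos": joint angles; "qvel": joint speeds; "tau": joint torques, N m; "tool_pos": TCP position; "orientation": TCP orientation; "force": force on the tool from outside, world axes, zero at the start; "moment": the same for the moment, N m; "opening": finger opening in m.
Only numpy, scipy, OpenCV 4.12 (cv2) and the standard library are available. Lean on these libraries where they do the work, as an engineer would, in place of code of your own. Each camera call takes 0.05 s, during which the arm holds its last target.

### The job

Put the loose tube head on the mixer: set it over the drive, turn it gently under light pressure until it drops fully home over the drive keys, and let go of it. Then throw the mixer's toggle switch fully over to on. Never press, knock or wrench the head hard against the mixer, whose drive is braked: stop turning once the keys catch (50 N of contact at any moment is too much), and leave the other things on the bench where they stand.

Things in the scene. Friction and masses are not known exactly. Their poses are not given: they have to be found in the camera images.
- mixer: White bench mixer, fixed, 210 (x) x 140 (y) mm; origin on the bench under its centre, z up. The front deck (its -x end, towards the robot) is 55 mm high and carries the toggle; the rear block (x -13 to +105 mm) is 80 mm high and carries the drive, axis at x = +45, y = 0. The drive has stopped at an arbitrary unmeasured angle, new each time; a brake holds it fast (3 N m).
- seat (a point): Centre of the steel drive plate (52 mm diameter) on the mixer's top, 84 mm above the bench; axes are the mixer's, not the drive's. Four radial keys at 90 degrees stand on the plate, 6.5 mm wide, 10 mm high, reaching 19 mm from the axis. The head's underside is level with this point when home, 10 mm above it when it only stands on the keys.
- pin_tip (a point): Top of the drive's centre pin, on the drive's axis, 22 mm above the plate. The pin is 18 mm in diameter, straight for 14 mm from the plate, then tapers to 6 mm at its top.
- head_grip (a point): Centre of the grip bar of the loose tube head (0.13 to 0.25 kg), 54 mm above the head's underside; z up. The bar is upright, 44 mm long (point x), 20 mm thick (point y), 40 mm high; grip it across the 20 mm. Below it lies a round platform, 90 mm diameter, 10 mm thick, with eight tube holes, its top 20 mm below this point; below that the hub.
- head_base (a point): Centre of the head's underside, axes as head_grip. The head stands on its square aluminium hub, 42 x 42 mm, 24 mm high. In the hub's underside are a central bore (about 1 mm play on the drive's pin) and a cross of four slots along +-x and +-y, 10 mm wide, 24 mm deep, which fit over the keys in any of four quarter turns and catch within about 5 degrees.
- switch (a joint): Angle of the mixer's toggle, rad: 0 = off (leaning 0.5 rad to the mixer's -x), 1.0 = fully on (leaning 0.5 rad to its +x, towards the drive). It stays where it is left; about 1 to 2 N at the knob moves it. It swings about a level axis along the mixer's y at mixer x = -68 mm, 77 mm above the bench.
- switch_tip (a point): Centre of the black ball knob, 26 mm diameter, at the end of the toggle's 60 mm stem (10 mm thick); about 130 mm above the bench at either end of its travel. The toggle stands on a block 70 x 50 x 25 mm on the front deck.
- reagent: Bystander: small glass jar with blue cap, 60 mm diameter, 95 mm high; origin at the centre of its underside.
- pot: Bystander: white plastic sample pot with blue lid, 60 mm diameter, 66 mm high; origin at the centre of its underside.
- rack: Bystander: lime tube rack with capped tubes, 60 x 160 mm, 75 mm high; origin at the centre of its underside.
- tipbox: Bystander: dark blue box of pipette tips with yellow top, 85 x 120 mm, 64 mm high; origin at the centre of its underside.

How it is judged (in metres and radians):
On the way, in this order (a step that is already met when the one before it is completed fails the run):
1. the head has dropped fully home over the drive keys and is let go (z of head_grip in the frame of seat below 0.0565 m and horizontal distance between head_grip and seat below 0.006 m and angle between head_grip's own z axis and vertical below 0.06 rad and contact force between the fingers and head below 0.05 N), for 0.2 s.
2. the toggle is fully on (value of joint switch above 0.9 rad), for 0.2 s.
At the end, for the whole second after the job is handed in: The head sits upright (within 0.06 rad) and at rest fully home on the drive (underside within 2.5 mm of the drive plate, centre within 6 mm of its axis), released, and the toggle stands at more than 0.9 rad of its 1.0 rad (z of head_grip in the frame of seat between 0.0505 and 0.0565 m and horizontal distance between head_grip and seat below 0.006 m and angle between head_grip's own z axis and vertical below 0.06 rad and value of joint switch above 0.9 rad and linear speed of head below 0.02 m/s); the robot touches nothing.
It fails at once if the head is pressed, knocked or wrenched against the mixer or its drive with more than 50 N of contact, all contacts together (contact force between head and mixer above 50 N).
It fails at once if a bystander is moved more than 30 mm (distance of any of reagent, pot, rack, tipbox from where it was at the start of the episode above 0.03 m).
It also fails if it takes over 70 s, if anything falls off the work surface, if the arm or the gripper's body presses on something with over 40 N, if the wrist force passes 120 N, or if a joint passes its speed limit or range.

## Working session

There is one attempt and no reset: what is moved stays moved. The work goes in short steps, Python scripts to look and compute and a tool call to move; the robot and the scene stay as the last step left them, time stands still between calls to the robot, and variables do not carry over. Pictures are saved under pics/ and viewed, and the job is handed in when it is done.

Besides the shell and the picture viewer there is one more tool, called after "Request:" as name(argument=value, ...) on one line, values as JSON. step_arm: Moves the arm, as the interface text tells. Its arguments: {"type":"object","properties":{"plan":{"type":"string"}},"required":["plan"]}

```bash
mkdir -p pics; python3 - <<'E'
from plant import telemetry, snapshot, calibration
import cv2
print(telemetry.get_obs())
for n in ("scene","top","wrist"):
    c=calibration(n); print(n,c)
    cv2.imwrite(f"pics/{n}0.png",snapshot(n))
E
```

```text
{'clock': 0.0, 'joint_pos': array([-5.35663080e+01,  2.05898850e+01,  6.30924828e-01, -2.15237564e-02,
       -7.01372848e+01, -1.65063965e+01]), 'qvel': array([-0.05144701, -0.07973107, -0.11661575,  0.06224254, -0.03291609,
       -0.05700392]), 'tau': array([ 6.70111112e-04, -5.82719100e+01,  2.93068779e+01,  6.99743852e+00,
        6.96397852e-03, -1.84136634e-04]), 'tool_pos': array([ 0.22984435, -0.63409916,  0.22561415]), 'orientation': array([ 1.79901972e+02, -7.94845537e-03, -1.60080028e+02]), 'force': array([ 0.13614899,  0.31000992, -0.74886634]), 'moment': array([-0.02176169,  0.03525898,  0.02857032]), 'opening': 0.08755466187573094}
scene {'K': array([[390.81464715,   0.        , 283.50579239],
       [  0.        , 390.81464715, 211.86045304],
       [  0.        ,   0.        ,   1.        ]]), 'camera_from_world': array([[ 0.50918681,  0.86051017,  0.01584412, -0.35617463],
       [-0.4856003 ,  0.27204607,  0.8307727 ,  0.19322692],
       [ 0.71057803, -0.43071241,  0.55638627, -1.35406914],
       [ 0.        ,  0.        ,  0.        ,  1.        ]])}
top {'K': a
[... 250 characters left out ...]
80387,  0.00819007,  0.14899608, -0.64102751],
       [-0.14906654,  0.0087937 ,  0.98878807, -0.97453676],
       [ 0.        ,  0.        ,  0.        ,  1.        ]])}
wrist {'K': array([[343.57781441,   0.        , 285.38664155],
       [  0.        , 343.57781441, 211.47573524],
       [  0.        ,   0.        ,   1.        ]]), 'camera_from_world': array([[-3.41094911e-01,  9.40028721e-01,  5.15665455e-04,
         6.74251479e-01],
       [-9.10346585e-01, -3.30187714e-01, -2.49489819e-01,
         2.98661118e-02],
       [-2.34357329e-01, -8.55691418e-02,  9.68377284e-01,
        -3.89033998e-01],
       [ 0.00000000e+00,  0.00000000e+00,  0.00000000e+00,
         1.00000000e+00]])}
```

View pics/scene0.png

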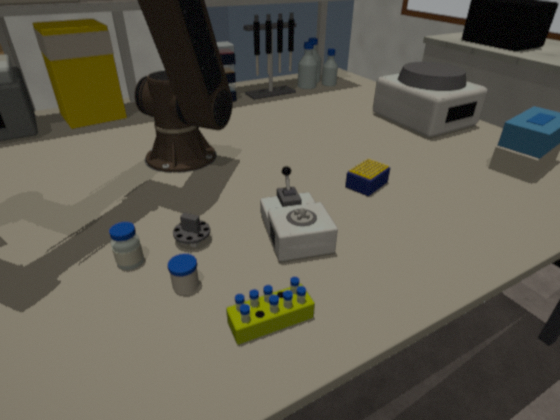

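View pics/top0.png

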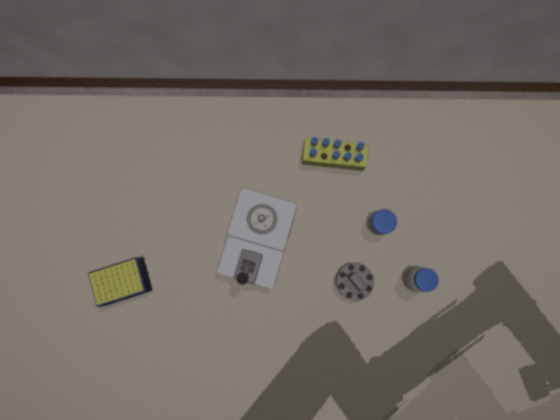

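View pics/wrist0.png

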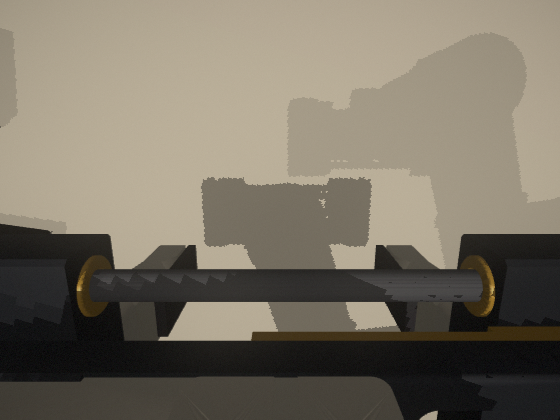

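The top picture shows the drive plate at (262,219), the toggle knob at (242,278) and the head at (355,281). The jars, rack and tipbox stand clear of these. Next I'll zoom in and measure.

```bash
cat > h.py <<'E'
import numpy as np, cv2
from plant import telemetry, snapshot, calibration
def ray(cal,u,v):
    K=cal["K"];T=cal["camera_from_world"];R=T[:3,:3];t=T[:3,3]
    d=np.array([(u-K[0,2])/K[0,0],-(v-K[1,2])/K[1,1],-1.0])
    return -R.T@t, R.T@d
def onz(cal,u,v,z):
    o,d=ray(cal,u,v); return o+d*(z-o[2])/d[2]
def proj(cal,p):
    K=cal["K"];T=cal["camera_from_world"];c=T[:3,:3]@np.asarray(p)+T[:3,3]
    return np.array([K[0,2]+K[0,0]*c[0]/-c[2],K[1,2]+K[1,1]*(-c[1])/-c[2]])
def two(c1,p1,c2,p2):
    o1,d1=ray(c1,*p1);o2,d2=ray(c2,*p2);d1=d1/np.linalg.norm(d1);d2=d2/np.linalg.norm(d2)
    A=np.stack([d1,-d2],1);s=np.linalg.lstsq(A,o2-o1,rcond=None)[0]
    a=o1+s[0]*d1;b=o2+s[1]*d2
    return (a+b)/2,np.linalg.norm(a-b)
def crop(img,u0,v0,u1,v1,s,fn):
    cv2.imwrite(fn,cv2.resize(img[v0:v1,u0:u1],None,fx=s,fy=s,interpolation=cv2.INTER_CUBIC))
E
python3 - <<'E'
from h import *
t=cv2.imread("pics/top0.png");s=cv2.imread("pics/scene0.png")
crop(t,210,180,310,300,5,"pics/c1.png")
crop(t,325,250,385,310,8,"pics/c2.png")
crop(s,160,150,350,270,4,"pics/c3.png")
E
```

```text
(no output)
```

View pics/c1.png

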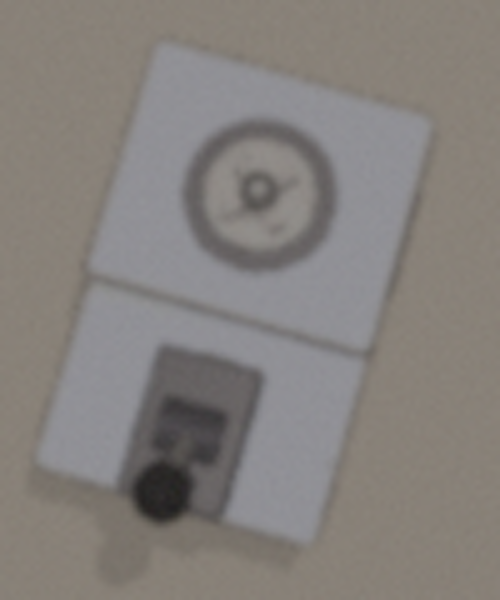

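View pics/c2.png

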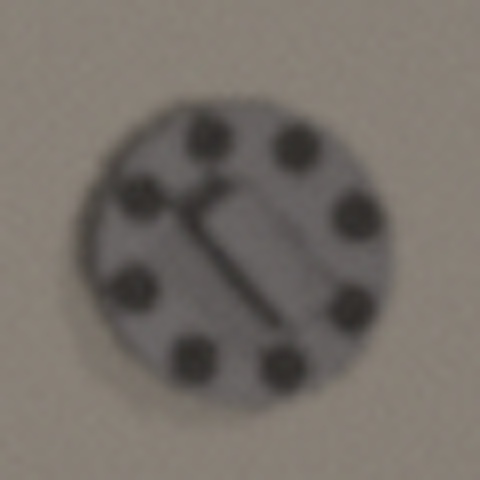

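View pics/c3.png

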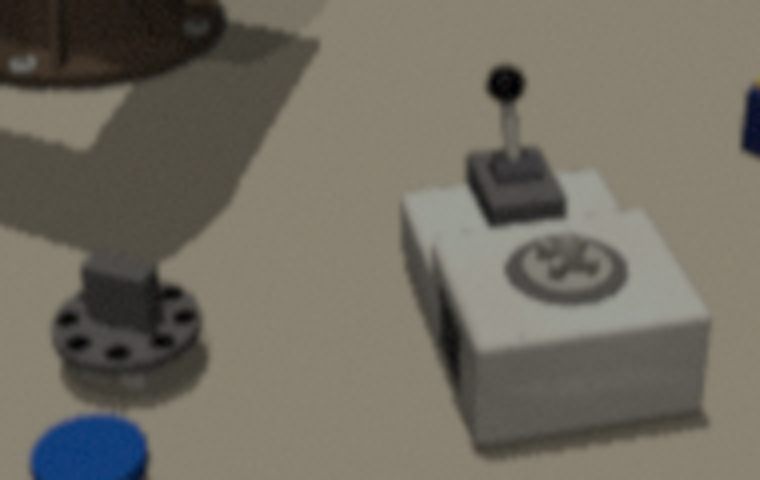

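```bash
python3 - <<'E'
from h import *
c=calibration("top")
def P(u,v,z): return onz(c,210+(u+.5)/5-.5,180+(v+.5)/5-.5,z)
cs=[P(u,v,.08) for u,v in [(158,40),(435,118),(370,353),(88,277)]]
for p in cs: print(p.round(4))
print([np.linalg.norm(cs[i]-cs[(i+1)%4]).round(4) for i in range(4)])
y1=cs[0]-cs[1]; y2=cs[3]-cs[2]; x1=cs[0]-cs[3];x2=cs[1]-cs[2]
for v in (x1,x2): print("x yaw",np.degrees(np.arctan2(v[1],v[0])))
for v in (y1,y2): print("y yaw",np.degrees(np.arctan2(v[1],v[0]))-90)
print("drive",P(259,195,.084),"block centre",sum(cs)/4)
print("knob", P(161,491,.130))
def Q(u,v,z): return onz(c,325+(u+.5)/8-.5,250+(v+.5)/8-.5,z)
h=[(210,138),(298,147),(358,216),(352,308),(284,368),(194,360),(133,289),(143,197)]
H=np.array([Q(u,v,.034) for u,v in h]); m=H.mean(0); print("head",m)
for p in H: print(np.linalg.norm(p-m).round(4),np.degrees(np.arctan2(*(p-m)[:2][::-1])).round(1))
for e in [(190,205,285,325,.034)]:
    d=Q(e[2],e[3],e[4])-Q(e[0],e[1],e[4]);print("bar",np.degrees(np.arctan2(d[1],d[0])),np.linalg.norm(d))
d=Q(325,270,.074)-Q(238,178,.074);print("bar top",np.degrees(np.arctan2(d[1],d[0])),np.linalg.norm(d))
E
```

```text
[0.6879 0.1473 0.08  ]
[0.6519 0.0171 0.08  ]
[0.5421 0.0467 0.08  ]
[0.5761 0.1771 0.08  ]
[np.float64(0.1351), np.float64(0.1137), np.float64(0.1348), np.float64(0.1157)]
x yaw -14.935081419432283
x yaw -15.091402882834904
y yaw -15.46735827364823
y yaw -14.620177972087049
drive [0.61441079 0.09859744 0.084     ] block centre [0.61451286 0.09703703 0.08      ]
knob [0.47934538 0.13679356 0.13      ]
head [ 0.47238505 -0.1252817   0.034     ]
0.0353 17.0
0.0351 -27.1
0.0353 -71.9
0.035 -117.3
0.0353 -162.7
0.0354 152.9
0.0357 107.8
0.0347 62.2
bar -141.66192627490503 0.04469358137443248
bar top -136.60083710716077 0.03563691407835049
```

Estimates from the top view:
- **Mixer:** yaw about -15°.
- **Drive:** at (0.614, 0.098).
- **Knob:** within about 3 mm of where it must be given the drive.
- **Head:** at (0.472, -0.125), with its bar along about 39.5°.

Next I'll plan a wrist-camera look.

```bash
cat >> h.py <<'E'
from scipy.spatial.transform import Rotation as Ro
def tool(o=None):
    o=o or telemetry.get_obs(); r=o["orientation"]
    return np.array(o["tool_pos"]), Ro.from_euler("xyz",r,degrees=True).as_matrix()
def goto(target,yaw):
    """shift (cm, tool axes), then turn about tool z (deg)"""
    p,R=tool(); d=R.T@(np.array(target)-p)*100
    y0=np.degrees(np.arctan2(R[1,0],R[0,0]))
    t=-(yaw-y0); t=(t+180)%360-180
    Rt=Ro.from_euler("xyz",[180,0,yaw],degrees=True)
    rv=(Ro.from_matrix(R).inv()*Rt).as_rotvec(degrees=True)
    print("shift cm",d.round(2),"rotvec",rv.round(2),"rows>=",np.ceil(max(np.linalg.norm(d)/4.17,abs(t)/7.16)), "fixed R d", )
E
python3 - <<'E'
from h import *
c=calibration("wrist");p,R=tool();T=c["camera_from_world"]
cam=-T[:3,:3].T@T[:3,3];print("cam in tool",R.T@(cam-p)); print("look in tool",R.T@(-T[:3,:3].T[:,2]))
goto([.472,-.125,.3],-140.4)
goto([.55,.09,.3],-140.4)
E
```

```text
cam in tool [ 0.06796783  0.0003287  -0.15813332]
look in tool [-2.49587251e-01 -8.63547873e-04  9.68351929e-01]
shift cm [-40.11  39.64  -7.37] rotvec [ 7.000e-02  1.000e-02 -1.968e+01] rows>= 14.0 fixed R d
shift cm [-54.77  57.19  -7.35] rotvec [ 7.000e-02  1.000e-02 -1.968e+01] rows>= 20.0 fixed R d
```

Request:
step_arm(plan="8.76 -2.5 2.3 -0.6 0 0 0;8.76 -2.5 2.3 -0.6 0 0 0;8.76 -2.5 2.3 -0.6 0 0 0;8.76 -2.5 2.3 -0.6 0 0 0;8.76 -2.5 2.3 -0.6 0 0 0;8.76 -2.5 2.3 -0.6 0 0 0;8.76 -2.5 2.3 -0.6 0 0 0;8.76 -2.5 2.3 -0.6 0 0 0;8.76 -2.5 2.3 -0.6 0 0 0;8.76 -2.5 2.3 -0.6 0 0 0;8.76 -2.5 2.3 -0.6 0 0 0;8.76 -2.5 2.3 -0.6 0 0 0")

```text
clock: 1.15
tool_pos: [0.4182, -0.2712, 0.2989]
orientation: [180.0, 0.0, -160.1]
force: [1.1, -0.1, -0.3]
opening: 0.0876
```

```bash
python3 - <<'E'
from h import *
print(tool()); goto([.6144,.098,.21],-140.4)
E
```

```text
(array([ 0.41824968, -0.27118075,  0.29888435]), array([[-9.40118750e-01, -3.40847050e-01,  1.56758988e-04],
       [-3.40847033e-01,  9.40118761e-01,  1.26143698e-04],
       [-1.90367772e-04,  6.51592195e-05, -9.99999980e-01]]))
shift cm [-31.02  28.02   8.9 ] rotvec [ 0.000e+00  1.000e-02 -1.967e+01] rows>= 11.0 fixed R d
```

Request:
step_arm(plan="8.76 -2.8 2.5 0.2 0 0 0;8.76 -2.8 2.5 0.2 0 0 0;8.76 -2.8 2.5 0.2 0 0 0;8.76 -2.8 2.5 0.2 0 0 0;8.76 -2.8 2.5 0.2 0 0 0;8.76 -2.8 2.5 0.4 0 0 0;8.76 -2.8 2.5 0.4 0 0 0;8.76 -2.8 2.5 0.8 0 0 0;8.76 -2.8 2.5 1 0 0 0;8.76 -2.8 2.5 1.2 0 0 0;8.76 -3 3 2 0 0 0;8.76 0 0 2 0 0 0")

```text
clock: 2.15
tool_pos: [0.6147, 0.0969, 0.2116]
orientation: [180.0, 0.1, -159.9]
force: [0.6, -0.7, 0.3]
opening: 0.0875
```

Request:
step_arm(plan="8.76 0 0 0 0 0 -6.6;8.76 0 0 0 0 0 -6.6;8.76 0 0 0 0 0 -6.5;8.76 0 0 0 0 0 0;8.76 0 0 0 0 0 0")

```text
clock: 2.57
tool_pos: [0.6119, 0.0918, 0.2126]
orientation: [180.0, -0.0, -140.6]
force: [-0.5, -0.1, 1.0]
opening: 0.0876
```

```bash
python3 - <<'E'
from h import *
import pickle
print(tool()[0]);c=calibration("wrist");im=snapshot("wrist");cv2.imwrite("pics/w1.png",im);pickle.dump(c,open("pics/w1.pkl","wb"))
u,v=proj(c,[.6144,.098,.084]);print(u,v)
E
```

```text
[0.611891   0.09176989 0.21257002]
288.57882081547837 211.4058011754252
```

View pics/w1.png

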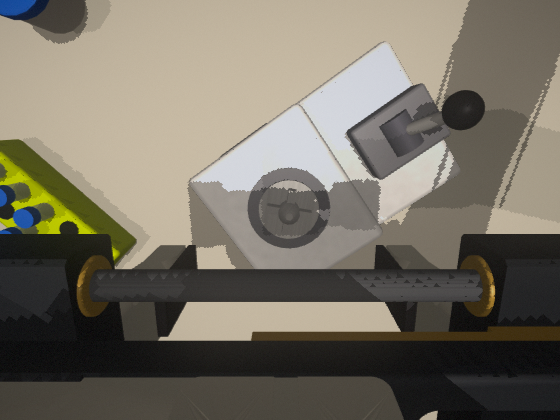

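The wrist view shows the drive at about (289,210), fully visible above the bar. The toggle is at the upper right and the rack at the left edge.

```bash
python3 - <<'E'
from h import *
im=cv2.imread("pics/w1.png")
im=cv2.convertScaleAbs(im,alpha=1.6,beta=0)
crop(im,240,160,340,255,6,"pics/c4.png")
E
```

```text
(no output)
```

View pics/c4.png

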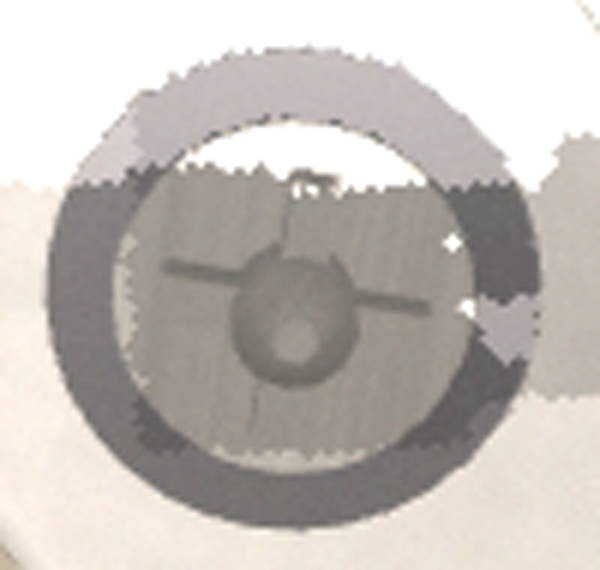

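```bash
python3 - <<'E'
from h import *
import pickle
c=pickle.load(open("pics/w1.pkl","rb"))
def P(u,v,z): return onz(c,240+(u+.5)/6-.5,160+(v+.5)/6-.5,z)
def ang(a,b): d=b-a; return np.degrees(np.arctan2(d[1],d[0]))
for z in (.084,.094): print("key h",ang(P(165,265,z),P(430,310,z)),"key v",ang(P(255,405,z),P(288,215,z)))
for z in (.084,.080):
  ctr=P(294,297,z); print(z,ctr, np.linalg.norm(P(113,297,z)-P(475,297,z)),np.linalg.norm(P(294,122,z)-P(294,472,z)))
print("ring",P(293.5,287,.08),np.linalg.norm(P(47,287,.08)-P(540,287,.08)))
print("pintop",P(298,340,.106))
# knob, block edges in wrist view
k=onz(c,463,109,.13);print("knob",k,"dist",np.linalg.norm((k-ctr)[:2]),"yaw",ang(k,ctr))
t=calibration("top"); print("knob two-view",two(c,(463,109),t,(210+161.5/5-.5,180+491.5/5-.5)))
goto([.4723,-.1253,.21],-140.4)
E
```

```text
key h 119.53614409340491 key v -150.1263475248042
key h 119.53614409340499 key v -150.12634752480417
0.084 [0.61280806 0.09668907 0.084     ] 0.05188797188310584 0.051731897531740414
0.08 [0.61355528 0.09735299 0.08      ] 0.05261193391570202 0.052453681951673325
ring [0.61244828 0.09634372 0.08      ] 0.07156196515540673
pintop [0.61290506 0.0972055  0.106     ]
knob [0.47636046 0.13538054 0.13      ] dist 0.14236753179251857 yaw -15.492266128275613
knob two-view (array([0.47845477, 0.13531737, 0.13348948]), np.float64(0.0029637248219419898))
shift cm [24.56 -7.91  0.27] rotvec [ 0.01 -0.01 -0.21] rows>= 7.0 fixed R d
```

The plate diameter measures 51.8 mm (52 given). The drive is at (0.6128, 0.0967) and its keys are at 29.7° mod 90. Next, the head.

Request:
step_arm(plan="8.76 3 -1 0 0 0 0;8.76 3 -1 0 0 0 0;8.76 3 -1 0 0 0 0;8.76 3 -1 0 0 0 0;8.76 3 -1 0 0 0 0;8.76 3 -1 0 0 0 0;8.76 3 -1 0 0 0 0;8.76 3 -0.9 0 0 0 0;8.76 0.6 0 0 0 0 0;8.76 0 0 0 0 0 0;8.76 0 0 0 0 0 0")

```text
clock: 3.53
tool_pos: [0.4731, -0.1262, 0.2132]
orientation: [-180.0, 0.1, -140.6]
force: [1.0, 0.6, 0.3]
opening: 0.0873
```

```bash
python3 - <<'E'
from h import *
import pickle
print(tool()[0]);c=calibration("wrist");im=snapshot("wrist");cv2.imwrite("pics/w2.png",im);pickle.dump(c,open("pics/w2.pkl","wb"))
u,v=proj(c,[.4723,-.1253,.034]);print(u,v)
crop(im,210,110,360,250,5,"pics/c5.png")
E
```

```text
[ 0.47308009 -0.1261923   0.21323626]
286.25796581645295 192.77638278953188
```

View pics/c5.png

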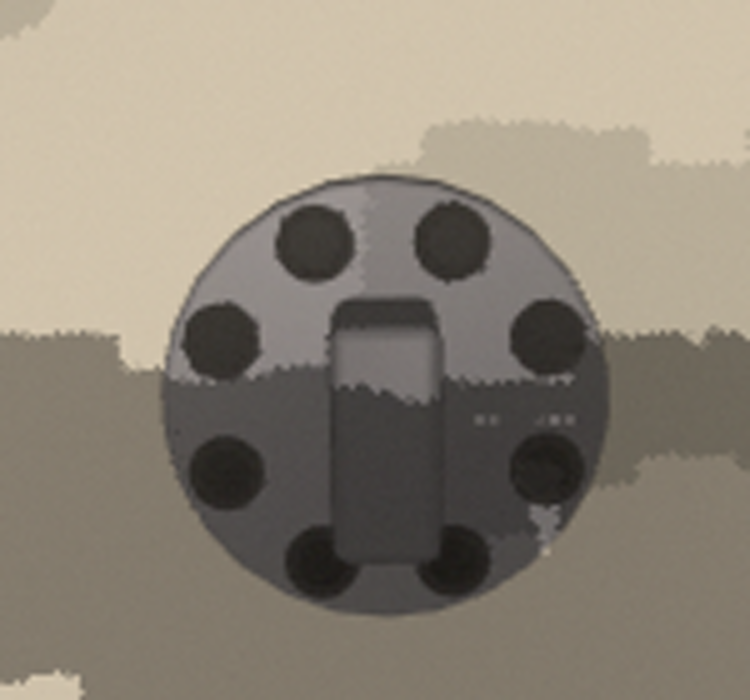

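```bash
python3 - <<'E'
from h import *
import pickle
c=pickle.load(open("pics/w2.pkl","rb"))
def P(u,v,z): return onz(c,210+(u+.5)/5-.5,110+(v+.5)/5-.5,z)
m=P(384.5,395,.034);print("plat",m,np.linalg.norm(P(162,395,.034)-P(607,395,.034)),np.linalg.norm(P(384,175,.034)-P(384,615,.034)))
for u,v in [(315,243),(452,241),(548,337),(547,468),(226,472),(222,340)]:
    q=P(u,v,.034)-m;a=np.degrees(np.arctan2(q[1],q[0]));print(np.linalg.norm(q).round(4),a.round(1),((a-17+22.5)%45-22.5).round(1))
b=[P(u,v,.074) for u,v in [(333,330),(438,330),(440,560),(331,560)]]
print("bar mid x", (b[0]+b[1]+b[2]+b[3])/4, np.linalg.norm(b[0]-b[1]),np.linalg.norm(b[0]-b[3]))
for p,q in ((0,3),(1,2)):
    d=b[q]-b[p];print(np.degrees(np.arctan2(d[1],d[0])))
goto([m[0],m[1],.046],-140.4)
E
```

```text
plat [ 0.46887512 -0.12781151  0.034     ] 0.08871468587800432 0.08916525612767644
0.033 -116.2 1.8
0.0332 -163.8 -0.8
0.0343 149.3 -2.7
0.036 105.0 -2.0
0.0356 -24.3 3.7
0.034 -69.5 3.5
bar mid x [ 0.47020201 -0.1266026   0.074     ] 0.018274306204601576 0.04167053349387368
38.59427824049471
40.46175579365235
shift cm [ 0.5   0.14 16.71] rotvec [-0.03  0.05 -0.07] rows>= 5.0 fixed R d
```

The wrist view shows the bar upright in the image, at (335–440, 300–560) in the crop. The sizes check (89 mm platform, about 42 x 18.5 mm bar top). The hole centres and the bar agree on (0.4703, -0.1266). Descending to grasp.

Request:
step_arm(plan="8.76 0.3 0.1 2 0 0 0;8.76 0 0 2 0 0 0;8.76 0 0 2 0 0 0;8.76 0 0 2 0 0 0;8.76 0 0 2 0 0 0;8.76 0 0 2 0 0 0;8.76 0 0 2 0 0 0;8.76 0 0 1.5 0 0 0;8.76 0 0 1 0 0 0;8.76 0 0 0.5 0 0 0;8.76 0 0 0 0 0 0")

```text
clock: 4.5
tool_pos: [0.4699, -0.1265, 0.0416]
orientation: [179.9, -0.1, -140.3]
force: [-0.2, -0.4, 0.6]
opening: 0.0875
```

Request:
step_arm(plan="6 0 0 0 0 0 0;4 0 0 0 0 0 0;3 0 0 0 0 0 0;2.4 0 0 0 0 0 0;1.5 0 0 0 0 0 0;0 0 0 0 0 0 0;0 0 0 0 0 0 0;0 0 0 0 0 0 0;0 0 0 0 0 0 0")

```text
clock: 5.25
tool_pos: [0.47, -0.1272, 0.0428]
orientation: [-180.0, 0.0, -140.4]
force: [-0.1, -0.5, 0.4]
opening: 0.0332
```

Request:
step_arm(plan="0 0 0 0 0 0 0;0 0 0 0 0 0 0;0 0 0 0 0 0 0;0 0 0 0 0 0 0;0 0 0 0 0 0 0;0 0 0 0 0 0 0")

```text
clock: 5.75
tool_pos: [0.4699, -0.1271, 0.0427]
orientation: [180.0, -0.0, -140.4]
force: [0.5, -0.2, -1.0]
opening: 0.0199
```

The bar is gripped at 19.9 mm. Lifting.

Request:
step_arm(plan="0 0 0 -0.5 0 0 0;0 0 0 -1 0 0 0;0 0 0 -2 0 0 0;0 0 0 -2.5 0 0 0;0 0 0 -2.5 0 0 0;0 0 0 -2.5 0 0 0;0 0 0 -2.5 0 0 0;0 0 0 -1.5 0 0 0;0 0 0 -0.5 0 0 0;0 0 0 0 0 0 0;0 0 0 0 0 0 0")

```text
clock: 6.67
tool_pos: [0.4693, -0.127, 0.197]
orientation: [179.9, -0.0, -140.4]
force: [0.2, -0.3, -1.8]
opening: 0.0198
```

```bash
python3 - <<'E'
from h import *
import pickle
c=calibration("wrist");im=snapshot("wrist");cv2.imwrite("pics/w3.png",im);cv2.imwrite("pics/s3.png",snapshot("scene"))
goto([.6128,.0970,.195],-140.4); print(telemetry.get_obs()["opening"])
E
```

```text
shift cm [-25.36   8.1    0.1 ] rotvec [ 0.1  -0.11  0.01] rows>= 7.0 fixed R d
0.0199149513194225
```

View pics/w3.png

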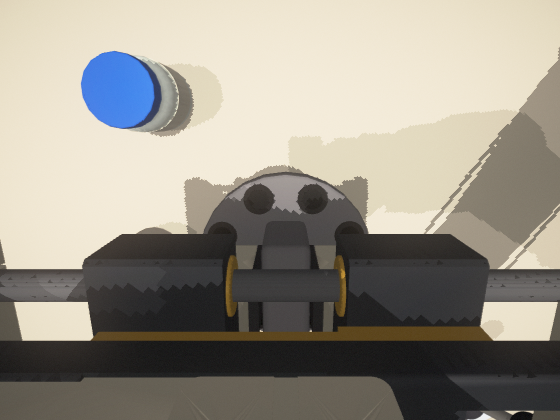

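View pics/s3.png

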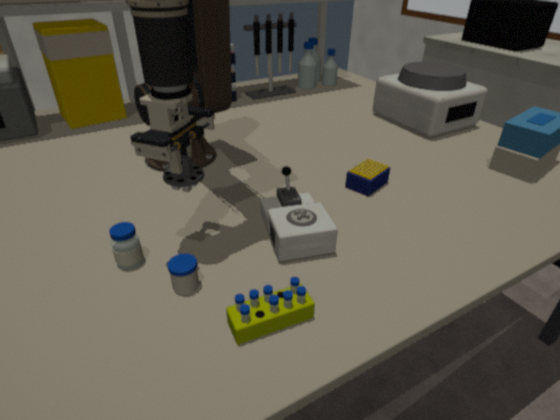

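The head is held upright and symmetric in the jaws (holes at (259,198) and (312,198)). Moving over the drive.

Request:
step_arm(plan="0 -1.5 0.5 0 0 0 0;0 -2.5 0.8 0 0 0 0;0 -2.5 0.8 0 0 0 0;0 -2.5 0.8 0 0 0 0;0 -2.5 0.8 0 0 0 0;0 -2.5 0.8 0 0 0 0;0 -2.5 0.8 0 0 0 0;0 -2.5 0.8 0 0 0 0;0 -2.5 0.8 0 0 0 0;0 -2.5 0.8 0 0 0 0;0 -1.4 0.4 0 0 0 0;0 0 0 0 0 0 0")

```text
clock: 7.77
tool_pos: [0.6148, 0.0993, 0.1956]
orientation: [180.0, -0.1, -140.3]
force: [0.6, -0.4, -1.5]
opening: 0.0199
```

Request:
step_arm(plan="0 0 0 0 0 0 3.3;0 0 0 0 0 0 3.3;0 0 0 0 0 0 3.3;0 0 0 0 0 0 0;0 0 0 0 0 0 0;0 0 0 0 0 0 0")

```text
clock: 8.27
tool_pos: [0.6136, 0.0968, 0.1973]
orientation: [180.0, -0.0, -150.2]
force: [-0.3, 1.1, -1.4]
opening: 0.0198
```

```bash
python3 - <<'E'
from h import *
print(telemetry.get_obs()); goto([.6128,.0970,.155],-150.3)
E
```

```text
{'clock': 8.2667, 'joint_pos': array([ 2.69478433e+01,  1.66907033e+01, -8.82085053e+00, -2.56735598e-03,
       -6.45379184e+01, -8.71294933e+01]), 'qvel': array([ 0.1004427 , -0.1422018 ,  0.30671339,  0.09293848, -0.06084604,
       -0.3630766 ]), 'tau': array([ 8.71504628e-03, -5.24743938e+01,  2.86069751e+01,  6.92175373e+00,
       -7.93101266e-02, -2.78495508e-02]), 'tool_pos': array([0.61360868, 0.09680067, 0.19733612]), 'orientation': array([ 1.79995208e+02, -4.92941831e-02, -1.50182753e+02]), 'force': array([-0.27783333,  1.12118821, -1.44175368]), 'moment': array([ 0.01368177, -0.02910068, -0.00163825]), 'opening': 0.01981698703156722}
shift cm [0.06 0.06 4.23] rotvec [ 0.   -0.05  0.12] rows>= 2.0 fixed R d
```

Request:
step_arm(plan="0 0.1 0.05 1 0 0 0;0 0 0 1.5 0 0 0;0 0 0 1.2 0 0 0;0 0 0 0.6 0 0 0;0 0 0 0.3 0 0 0;0 0 0 0 0 0 0;0 0 0 0 0 0 0")

```text
clock: 8.85
tool_pos: [0.6131, 0.0972, 0.1521]
orientation: [-180.0, 0.0, -150.3]
force: [0.9, -0.7, -1.5]
opening: 0.02
```

```bash
python3 - <<'E'
from h import *
im=snapshot("scene");cv2.imwrite("pics/s4.png",im);crop(im,220,120,360,270,5,"pics/c6.png");print(telemetry.get_obs()["force"])
E
```

```text
[ 0.66548079  0.5101387  -2.14046054]
```

View pics/c6.png

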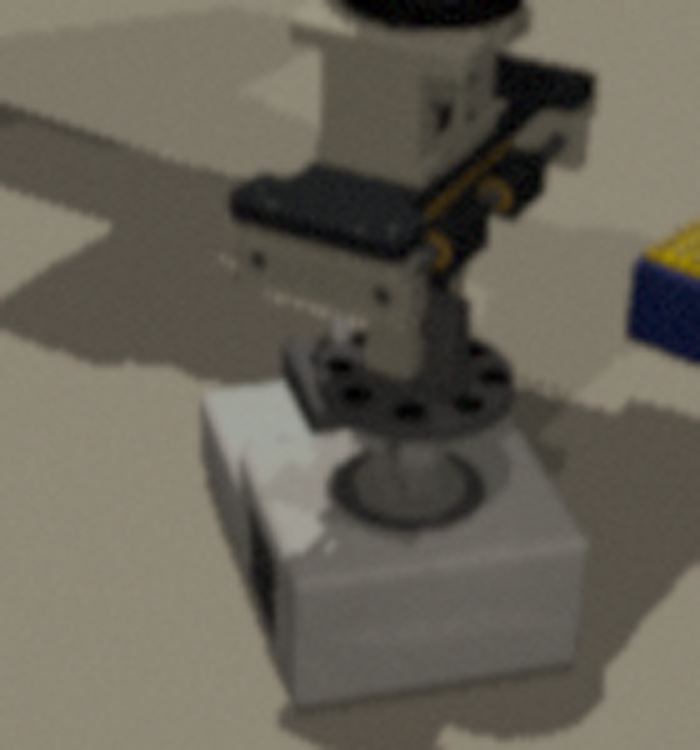

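The scene view shows the hub centred over the drive ring, plate at about (408,490) in the crop. Lowering gently with force checks.

Request:
step_arm(plan="0 0 0 0.15 0 0 0;0 0 0 0.15 0 0 0;0 0 0 0.15 0 0 0;0 0 0 0.15 0 0 0;0 0 0 0 0 0 0")

```text
clock: 9.32
tool_pos: [0.6126, 0.0971, 0.1455]
orientation: [180.0, -0.0, -150.3]
force: [0.1, 1.0, -0.8]
opening: 0.0201
```

Request:
step_arm(plan="0 0 0 0.15 0 0 0;0 0 0 0.15 0 0 0;0 0 0 0.15 0 0 0;0 0 0 0 0 0 0;0 0 0 0 0 0 0")

```text
clock: 9.73
tool_pos: [0.6127, 0.0972, 0.1411]
orientation: [180.0, -0.0, -150.3]
force: [-0.2, 0.5, -0.9]
opening: 0.0199
```

Request:
step_arm(plan="0 0 0 0.1 0 0 0;0 0 0 0.1 0 0 0;0 0 0 0.1 0 0 0;0 0 0 0 0 0 0")

```text
clock: 10.07
tool_pos: [0.6127, 0.0971, 0.138]
orientation: [180.0, -0.0, -150.3]
force: [0.2, -0.1, -1.4]
opening: 0.0197
```

Request:
step_arm(plan="0 0 0 0.1 0 0 0;0 0 0 0.1 0 0 0;0 0 0 0 0 0 0")

```text
clock: 10.32
tool_pos: [0.6127, 0.0971, 0.136]
orientation: [180.0, -0.0, -150.3]
force: [0.3, 0.1, -1.0]
opening: 0.0202
```

Request:
step_arm(plan="0 0 0 0.1 0 0 0;0 0 0 0.1 0 0 0;0 0 0 0 0 0 0")

```text
clock: 10.57
tool_pos: [0.6127, 0.0971, 0.134]
orientation: [180.0, -0.0, -150.3]
force: [0.2, -0.6, -0.6]
opening: 0.0198
```

Request:
step_arm(plan="0 0 0 0.1 0 0 0;0 0 0 0.1 0 0 0;0 0 0 0 0 0 0")

```text
clock: 10.82
tool_pos: [0.6127, 0.0972, 0.1321]
orientation: [180.0, -0.0, -150.3]
force: [-0.1, -0.4, -1.6]
opening: 0.0194
```

No force below key-top level, so the keys are in the slots. On down to the plate.

Request:
step_arm(plan="0 0 0 0.1 0 0 0;0 0 0 0.1 0 0 0;0 0 0 0.1 0 0 0;0 0 0 0 0 0 0")

```text
clock: 11.15
tool_pos: [0.6127, 0.0971, 0.129]
orientation: [180.0, -0.0, -150.3]
force: [0.0, -0.0, -1.0]
opening: 0.0197
```

Request:
step_arm(plan="0 0 0 0.05 0 0 0;0 0 0 0.05 0 0 0;0 0 0 0 0 0 0")

```text
clock: 11.4
tool_pos: [0.6128, 0.0972, 0.1282]
orientation: [180.0, -0.0, -150.3]
force: [0.4, 0.2, -1.7]
opening: 0.0197
```

Request:
step_arm(plan="0 0 0 0.05 0 0 0;0 0 0 0 0 0 0")

```text
clock: 11.57
tool_pos: [0.6128, 0.0972, 0.1277]
orientation: [-180.0, -0.0, -150.3]
force: [-0.5, -0.5, -1.8]
opening: 0.0199
```

Request:
step_arm(plan="0 0 0 0.05 0 0 0;0 0 0 0 0 0 0")

```text
clock: 11.73
tool_pos: [0.6128, 0.0972, 0.1272]
orientation: [180.0, -0.0, -150.3]
force: [-0.1, -1.2, -1.4]
opening: 0.0196
```

Request:
step_arm(plan="0 0 0 0.04 0 0 0;0 0 0 0 0 0 0")

```text
clock: 11.9
tool_pos: [0.6128, 0.0972, 0.1268]
orientation: [180.0, -0.0, -150.3]
force: [-0.3, -0.5, -1.1]
opening: 0.0199
```

Request:
step_arm(plan="0 0 0 0.03 0 0 0;0 0 0 0 0 0 0")

```text
clock: 12.07
tool_pos: [0.6128, 0.0972, 0.1268]
orientation: [-180.0, 0.0, -150.3]
force: [-0.1, -0.7, -0.1]
opening: 0.02
```

Request:
step_arm(plan="0 0 0 0.03 0 0 0;0 0 0 0 0 0 0")

```text
clock: 12.23
tool_pos: [0.6129, 0.0972, 0.1267]
orientation: [-180.0, 0.0, -150.3]
force: [-2.0, 0.3, 3.4]
opening: 0.02
```

Contact came at TCP z = 0.1267, exactly the predicted home height, with about 5 N. Releasing.

Request:
step_arm(plan="2.5 0 0 0 0 0 0;3 0 0 0 0 0 0;4 0 0 0 0 0 0;5 0 0 0 0 0 0;5 0 0 0 0 0 0;5 0 0 0 0 0 0;5 0 0 0 0 0 0")

```text
clock: 12.82
tool_pos: [0.6128, 0.0972, 0.1262]
orientation: [180.0, -0.0, -150.3]
force: [-0.3, -0.2, 0.2]
opening: 0.0494
```

Request:
step_arm(plan="5 0 0 -0.3 0 0 0;5 0 0 -0.6 0 0 0;5 0 0 -1 0 0 0;5 0 0 -1.5 0 0 0;5 0 0 -2 0 0 0;5 0 0 -2 0 0 0;5 0 0 -2 0 0 0;5 0 0 -2 0 0 0;5 0 0 -1 0 0 0;5 0 0 0 0 0 0;5 0 0 0 0 0 0")

```text
clock: 13.73
tool_pos: [0.6128, 0.0973, 0.2508]
orientation: [180.0, 0.1, -150.3]
force: [-0.1, -0.4, -1.1]
opening: 0.0499
```

```bash
python3 - <<'E'
from h import *
import pickle
c=calibration("wrist");im=snapshot("wrist");cv2.imwrite("pics/w5.png",im);pickle.dump(c,open("pics/w5.pkl","wb"))
im=snapshot("scene");crop(im,220,120,360,270,5,"pics/c7.png");print(telemetry.get_obs()["force"],tool()[0])
print(proj(c,[.6128,.097,.118]))
E
```

```text
[-0.21952256  0.07204537 -0.6078338 ] [0.61219383 0.09707966 0.24925024]
[284.74399365 203.14590484]
```

View pics/w5.png

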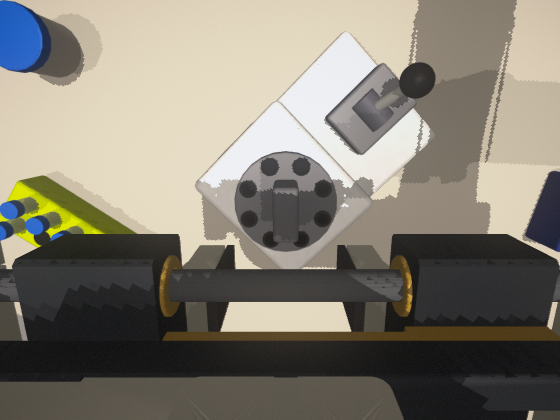

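View pics/c7.png

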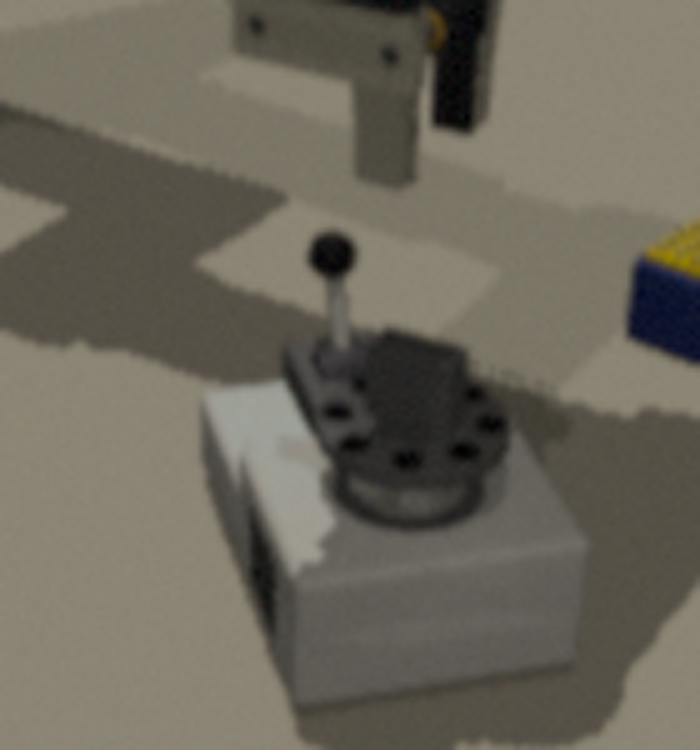

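The head sits level, low on the plate, and free. Before moving on I'll check its height by projection and then plan the toggle push.

```bash
python3 - <<'E'
from h import *
import pickle
c=calibration("scene"); w=pickle.load(open("pics/w5.pkl","rb"))
a=np.radians(29.7); X=np.array([np.cos(a),np.sin(a)]);Y=np.array([-X[1],X[0]])
for dz in (0,.01):
  L=[]
  for sx,sy in [(1,1),(1,-1),(-1,1),(-1,-1)]:
    q=np.array([.6128,.097])+sx*.022*X+sy*.01*Y
    p=proj(c,[*q,.158+dz]); L.append(((p-[220,120])*5).round(0))
  print("bar top corners in crop",dz,L, "front rim",((proj(c,[.6128+.045*.5,.097-.045*.0,.118+dz])-[220,120])*5).round(0))
  # front holes
  for k in range(8):
    t=np.radians(29.7+22.5+45*k);print(((proj(c,[.6128+.035*np.cos(t),.097+.035*np.sin(t),.118+dz])-[220,120])*5).round(0),end=' ')
  print()
d=np.radians(-15.2)
tgt=np.array([.6128,.097])-.185*np.array([np.cos(d),np.sin(d)]);print(tgt)
goto([tgt[0],tgt[1],.25],-194.8)
E
```

```text
bar top corners in crop 0 [array([465., 343.]), array([445., 363.]), array([378., 318.]), array([357., 337.])] front rim [435. 439.]
[484. 422.] [465. 392.] [414. 376.] [360. 383.] [332. 409.] [348. 440.] [401. 457.] [458. 449.] 
bar top corners in crop 0.01 [array([467., 324.]), array([446., 343.]), array([379., 298.]), array([358., 317.])] front rim [436. 420.]
[485. 403.] [466. 373.] [415. 358.] [360. 365.] [332. 391.] [348. 422.] [402. 439.] [459. 431.] 
[0.43427195 0.145505  ]
shift cm [13.05 13.03 -0.05] rotvec [-0.   -0.09 44.52] rows>= 7.0 fixed R d
```

Observed hole pixels (407,459), (464,450), (490,424) and (353,443) match the home height; 10 mm higher would shift them by 18 rows. Now I'll go behind the knob.

Request:
step_arm(plan="5 1 1 0 0 0 0;0 2 2 0 0 0 0;0 2 2 0 0 0 0;0 2 2 0 0 0 0;0 2 2 0 0 0 0;0 2 2 0 0 0 0;0 1.5 1.5 0 0 0 0;0 0.5 0.5 0 0 0 0;0 0 0 0 0 0 0")

```text
clock: 14.58
tool_pos: [0.434, 0.1457, 0.25]
orientation: [180.0, -0.0, -150.2]
force: [0.4, 0.1, -0.4]
opening: 0.0033
```

Request:
step_arm(plan="0 0 0 0 0 0 5;0 0 0 0 0 0 5.5;0 0 0 0 0 0 5.5;0 0 0 0 0 0 5.5;0 0 0 0 0 0 5.5;0 0 0 0 0 0 5.5;0 0 0 0 0 0 5.5;0 0 0 0 0 0 5.5;0 0 0 0 0 0 1;0 0 0 0 0 0 0;0 0 0 0 0 0 0")

```text
clock: 15.5
tool_pos: [0.4358, 0.1454, 0.2499]
orientation: [-180.0, -0.0, 165.4]
force: [-0.6, 0.5, 0.1]
opening: 0.0005
```

```bash
python3 - <<'E'
from h import *
import pickle
o=telemetry.get_obs();print(o["joint_pos"].round(1),o["opening"],o["tool_pos"])
goto([.4343,.1455,.121],-194.8)
c=calibration("wrist");im=snapshot("wrist");cv2.imwrite("pics/w6.png",im);pickle.dump(c,open("pics/w6.pkl","wb"))
E
```

```text
[  43.1   -1.2  -23.     0.   -68.2 -147.8] 0.000516217854271576 [0.43580599 0.14544852 0.24985628]
shift cm [ 0.14 -0.02 12.89] rotvec [-0.05 -0.02  0.17] rows>= 4.0 fixed R d
```

View pics/w6.png

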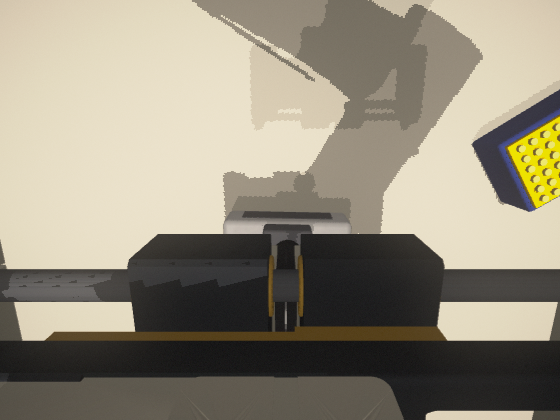

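The mixer's front edge is level and centred at u≈288, with the knob directly behind the fingers in line. Descending in front of it.

Request:
step_arm(plan="0 0.15 0 1 0 0 0;0 0 0 2 0 0 0;0 0 0 2 0 0 0;0 0 0 2 0 0 0;0 0 0 2 0 0 0;0 0 0 2 0 0 0;0 0 0 1.4 0 0 0;0 0 0 0.5 0 0 0;0 0 0 0 0 0 0;0 0 0 0 0 0 0")

```text
clock: 16.38
tool_pos: [0.4342, 0.1461, 0.1215]
orientation: [-180.0, 0.0, 165.3]
force: [0.1, 0.2, 1.4]
opening: 0.0003
```

Request:
step_arm(plan="0 -0.5 0 0 0 0 0;0 -0.5 0 0 0 0 0;0 -0.5 0 0 0 0 0;0 -0.5 0 0 0 0 0;0 0 0 0 0 0 0")

```text
clock: 16.8
tool_pos: [0.4545, 0.1409, 0.1216]
orientation: [180.0, 0.0, 165.2]
force: [0.4, 0.5, 0.4]
opening: 0.0005
```

Request:
step_arm(plan="0 -0.4 0 0 0 0 0;0 -0.4 0 0 0 0 0;0 -0.4 0 0 0 0 0;0 -0.4 0 0 0 0 0;0 -0.4 0 0 0 0 0;0 0 0 0 0 0 0")

```text
clock: 17.3
tool_pos: [0.4735, 0.1357, 0.1212]
orientation: [-180.0, 0.0, 165.2]
force: [0.7, 1.1, -0.5]
opening: 0.0005
```

Request:
step_arm(plan="0 -0.4 0 0 0 0 0;0 -0.4 0 0 0 0 0;0 -0.4 0 0 0 0 0;0 -0.4 0 0 0 0 0;0 -0.4 0 0 0 0 0;0 0 0 0 0 0 0")

```text
clock: 17.8
tool_pos: [0.4928, 0.1305, 0.1212]
orientation: [-180.0, 0.0, 165.2]
force: [1.2, -0.4, -0.0]
opening: 0.0007
```

```bash
python3 - <<'E'
from h import *
im=snapshot("scene");crop(im,220,100,360,250,5,"pics/c8.png");print(telemetry.get_obs()["force"],tool()[0])
E
```

```text
[-1.00871541 -0.54245672 -0.49962734] [0.49247359 0.13053915 0.12116539]
```

View pics/c8.png

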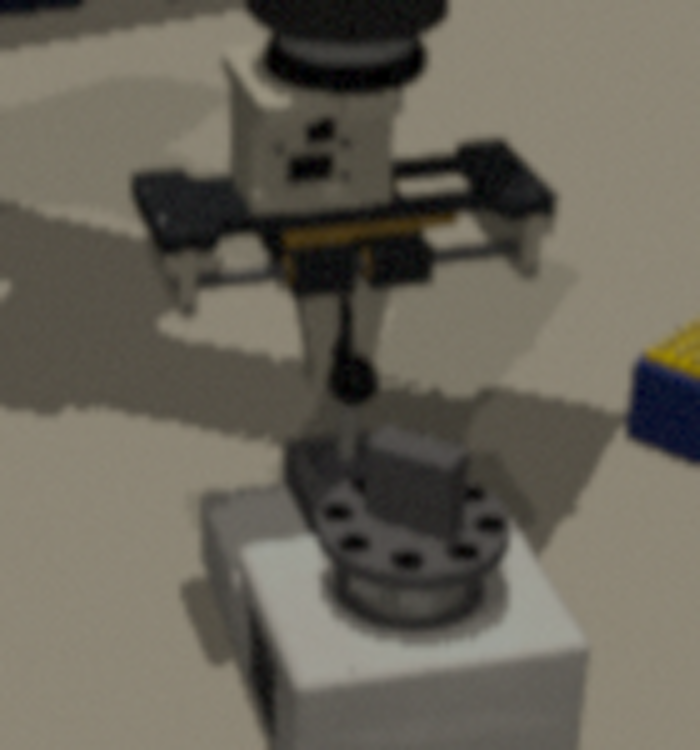

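The knob at (352,380) is in front of the closed fingers and moving. I'll continue to the stop.

Request:
step_arm(plan="0 -0.4 0 0 0 0 0;0 -0.4 0 0 0 0 0;0 -0.3 0 0 0 0 0;0 0 0 0 0 0 0")

```text
clock: 18.18
tool_pos: [0.5031, 0.1278, 0.1212]
orientation: [-180.0, -0.0, 165.2]
force: [0.3, -0.0, -0.3]
opening: 0.0003
```

Request:
step_arm(plan="0 -0.2 0 0 0 0 0;0 -0.2 0 0 0 0 0;0 0 0 0 0 0 0")

```text
clock: 18.43
tool_pos: [0.5067, 0.1268, 0.1212]
orientation: [-180.0, -0.0, 165.2]
force: [0.2, 0.2, -0.4]
opening: 0.0003
```

Request:
step_arm(plan="0 -0.15 0 0 0 0 0;0 -0.15 0 0 0 0 0;0 0 0 0 0 0 0")

```text
clock: 18.68
tool_pos: [0.5096, 0.1261, 0.1213]
orientation: [-180.0, 0.0, 165.2]
force: [-1.2, 0.2, -0.6]
opening: 0.0006
```

Request:
step_arm(plan="0 -0.1 0 0 0 0 0;0 -0.1 0 0 0 0 0;0 0 0 0 0 0 0")

```text
clock: 18.93
tool_pos: [0.5111, 0.1256, 0.1212]
orientation: [-180.0, -0.0, 165.2]
force: [-2.9, 2.8, -0.4]
opening: 0.0004
```

Request:
step_arm(plan="0 -0.1 0 0 0 0 0;0 0 0 0 0 0 0")

```text
clock: 19.1
tool_pos: [0.5114, 0.1254, 0.121]
orientation: [-180.0, -0.1, 165.2]
force: [-5.6, 2.8, 1.8]
opening: 0.0006
```

The force rises while the motion stops: the toggle is at its end stop. I'll back off and look.

Request:
step_arm(plan="0 -0.05 0 0 0 0 0;0 0 0 0 0 0 0;0 0.5 0 0 0 0 0;0 1 0 0 0 0 0;0 2 0 0 0 0 0;0 2 0 0 0 0 0;0 2 -0 0 0 0 0;0 0 0 -2 0 0 0;0 0 0 -3 0 0 0;0 0 0 -3 0 0 0;0 0 0 -3 0 0 0;0 0 0 0 0 0 0")

```text
clock: 20.1
tool_pos: [0.4429, 0.1458, 0.2376]
orientation: [179.6, 0.4, 165.3]
force: [1.7, 0.8, 0.8]
opening: 0.0003
```

```bash
python3 - <<'E'
from h import *
t=snapshot("top");im=snapshot("scene");crop(im,220,100,360,250,5,"pics/c9.png");crop(t,210,170,310,300,5,"pics/c10.png");print(telemetry.get_obs()["force"],tool()[0])
c=calibration("top");s=calibration("scene");d=np.radians(-15.2)
for a in (.8,.9,1.0):
  x=-.113+.06*np.sin(a-.5);z=.077+.06*np.cos(a-.5)
  p=[.6128+x*np.cos(d),.097+x*np.sin(d),z]
  print(a,"top crop",((proj(c,p)-[210,170])*5).round(0),"scene crop",((proj(s,p)-[220,100])*5).round(0))
E
```

```text
[-0.31750974 -0.18379991 -0.30807713] [0.44067928 0.14489433 0.2327662 ]
0.8 top crop [194. 442.] scene crop [350. 386.]
0.9 top crop [198. 430.] scene crop [353. 396.]
1.0 top crop [202. 418.] scene crop [356. 405.]
```

View pics/c9.png

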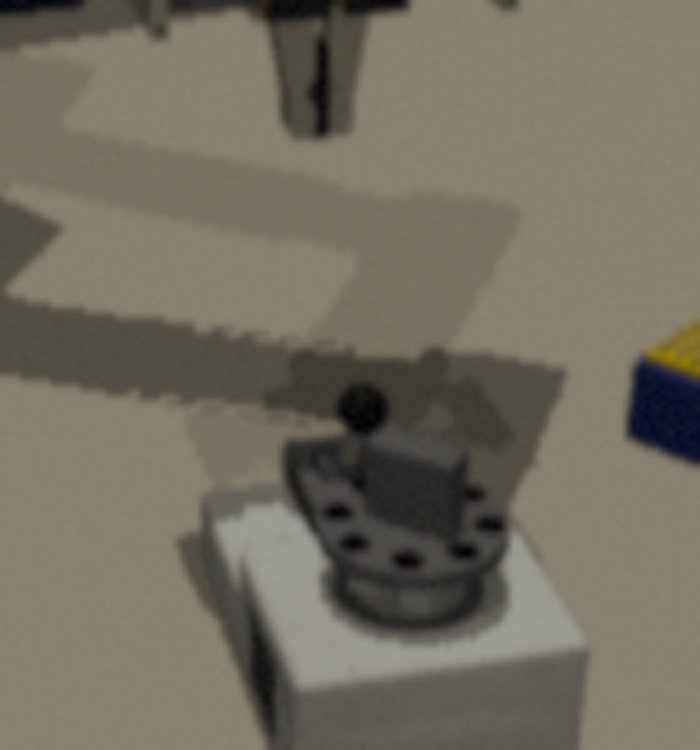

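View pics/c10.png

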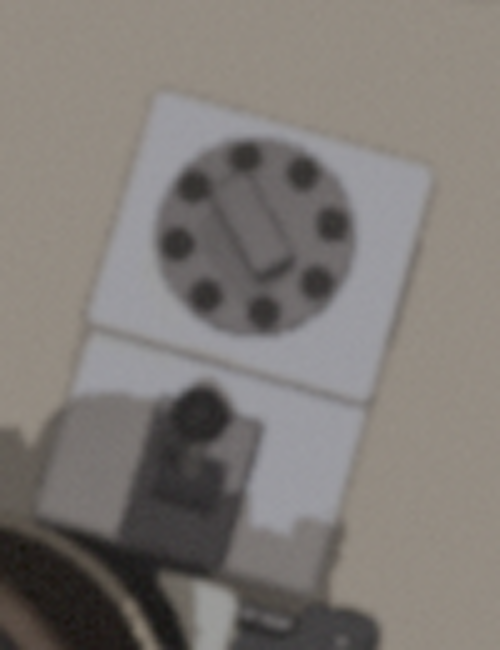

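The knob is at (201,412) in the top crop and (362,407) in the scene crop. The 1.0 rad predictions are (202,418) and (356,405), so it is fully on. The head is unchanged, with its front hole at (407,559). I'll let the arm settle, then hand in.

Request:
step_arm(plan="0 0 0 0 0 0 0;0 0 0 0 0 0 0;0 0 0 0 0 0 0;0 0 0 0 0 0 0")

```text
clock: 20.53
tool_pos: [0.44, 0.1441, 0.2305]
orientation: [-179.9, -0.0, 165.2]
force: [-0.3, 0.7, -0.2]
opening: 0.0004
```

```bash
python3 -c "
from plant import workorder
print(workorder.close_job())"
```

```text
the job is handed in; nothing more can be done
None
```

The tube head is home on the drive and released, the toggle is fully on, and the job was handed in at about 20.5 s of the 70 s. The hand-in reports no verdict.

- **Head:** I measured the drive keys at 29.7° and turned the head about 10° to match while it was still clear of the drive. It then dropped over the keys without any turning in contact. It met the plate at the predicted home height with only about 5 N of measured force. The scene picture after release matched the home height, not 10 mm higher as it would be standing on the keys.
- **Toggle:** I pushed the knob with closed fingers until it met its stop at about 6 N. Both pictures then show the knob within about 6 crop pixels (1 camera pixel) of where 1.0 rad should be, and closer to it than to 0.9 rad.
- **Other things:** The arm's path kept clear of the jar, pot, rack and tipbox, and no contact showed in the force readings. I did not re-measure their positions at the end. The arm finished well clear of everything.
- **Disagreement between cameras:** The top and wrist cameras differed by about 2 to 2.5 mm on the head and drive positions. I used the wrist camera for both.

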